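# Zero the dial, then hold the block home in the checking fixture

## Task

First turn the knob of the checking fixture until its pointer stands at the long zero mark on the dial. Then push the loose chamfered block squarely up against the fence, covering the probe button in the middle, and finish while holding it there: one steady diagonal push on the chamfer, pressing it firmly (about 10 newtons each way) into the fence and down onto the plate together. Do not ram it against the fence, leave the other things where they are, and end the program still pressing, without letting go.

Things in the scene. Friction and masses are not known exactly. Their poses are not given: they have to be found in the camera images.
- fixture: Checking fixture, fixed to the trolley: dark steel plate with an upright fence across it and, behind the fence, a round dial with a knob. Origin on the trolley top (z = 0) under the middle of the fence's front face. +x points from the block side through the fence to the dial, +y along the fence. Stands yawed by up to 0.3 rad.
- plate: The fixture's dark steel base plate, 195 (x) x 120 (y) x 10 mm, from x = -95 to +100 mm in the fixture's frame, top at z = 10 mm. Same origin and axes as fixture.
- fence: The fixture's rigid steel fence, 12 (x) x 100 (y) mm, from the plate's top to z = 42 mm; its front face is the fixture's plane x = 0 and looks to -x. A flush brass probe button marks the middle of that face (y = 0). Origin and axes as fixture.
- knob (a joint): Angle of the dial's knob about the vertical, rad; 0 with its white pointer at the zero mark (the long tick, on the side of the dial nearest the fence, fixture -x). Positive is anticlockwise from above, so a positive reading is zeroed by turning clockwise. Starts at 0.5 to 1.2, limits +-1.6. Light friction (0.03 N m); stays where it is left.
- knob_grip (a point): Point on the knob's vertical axis at z = 75 mm, the height to grip it, 62 mm behind the fence's front face. The round grip has diameter 32 mm, from z = 53 to 87 mm, and may be gripped at any yaw; below it a skirt of diameter 52 mm (z = 47 to 53) carries the pointer, over a dial housing of diameter 72 mm with its top at z = 45 mm.
- block: Loose workpiece: aluminium block 40 (x) x 70 (y) x 30 mm, 0.14 to 0.28 kg, on the plate, its middle 48 to 60 mm from the fence, yawed to it by up to 0.3 rad. Origin: centre of underside. Flat +x face goes to the fence. -x face: upright for 14 mm, then a 45-degree chamfer from x = -20, z = 14 to x = -4, z = 30 mm (middle x = -12, z = 22); pressing square on it pushes in and down at once.
- crimp_die: notched steel die, 27x36x16 mm, lying on the trolley close to the right of the plate, beside the dial; bystander. Origin at the centre of its underside.
- gauge_block: plain rectangular aluminium bar with five small bores, 32x78x22 mm, lying on the trolley behind the plate; bystander, not the workpiece. Origin at the centre of its underside.
- coupling: brass air coupling, 21x61x22 mm, on the trolley behind the plate; bystander. Origin at the centre of its underside.
- ferrule_tub_1: round tub with screw lid, diameter 50, 52 mm tall, on the trolley farther right; bystander. Origin at the centre of its underside.
- plug_part: black connector, 32x64x28 mm, on the trolley to the right; bystander. Origin at the centre of its underside.
- tape_1: roll of tape, diameter 57, 19 mm tall, on the trolley far right; bystander. Origin at the centre of its underside.

How it is judged:
By the outcome, as a careful person would: the job done as asked, in the order asked, and still so for the second after the job is handed in, while the arm keeps its last pose, push and grip.
It also fails if it takes over 46 s, if anything falls off the work surface, if the arm or the gripper's body presses on something with over 40 N, if the wrist force passes 120 N, or if a joint passes its speed limit or range.

## Robot

A 6-joint arm with a two-finger parallel gripper is mounted at the origin on a cart in front of the work surface, level with it; the furniture and walls round the work are solid. World frame = base frame: x ahead of the robot, y to its left, z up, the work surface at z = 0. Lengths are in m, angles in rad, forces in N, time in s.
With the tool pointing down it reaches from about 0.4 to 0.825 m from the base axis. Payload 7 kg.
Tool frame: the origin (TCP) lies on the centre line of the jaws, within the pads' length; the fingertips stand tip_reach ahead of it and the grasp point (between the pads) is the TCP (tip_reach is the distance from the TCP to the fingertips, in m); z points along the fingers, y is the line along which they close (so a half turn about z gives the same grasp; the last joint's range is limited). The gripper opens to 88 mm and grips with 3 to 60 N. Pads are 19 mm wide; open, the fingers measure 130 mm over their backs; the gripper's body (78 mm by 193 mm) begins 47 mm behind the grasp point.
Start: joints at [1.597, 0.359, 0.012, 0, -1.224, -0.288], TCP at [0.175, 0.652, 0.246] pointing down, gripper open.
Joint ranges: [-3.07, 3.07], [-1.43, 2.12], [-1.02, 1.25], [-3.03, 1.67], [-3.05, -0], [-3.03, 3.03]. Speed limits (rad/s): [2.39, 2.39, 3.01, 3.14, 3.14, 3.14].

## Interface

Orientations are given as [roll, pitch, yaw] about the fixed x, y, z axes, in that order (R = Rz(yaw) Ry(pitch) Rx(roll)).
In Python, from station import get_state, grab_frame, calibration, job_done, find_in, mark_of, tip_reach gives the robot as it stands.
- The arm moves only by the shell command python3 -m handwheel 'ROWS' [OPENING] [FORCE]. ROWS is JSON, a list of rows, each an object with "delta_pos": the shift along the world's x, y, z in units of 30 mm (1.0 is 30 mm), a list of three; "dr": the turn, a rotation vector about the world's x, y, z in degrees, a list of three. In form: [{"delta_pos": [tx, ty, tz], "dr": [rx, ry, rz]}, ...]. A call has 1 to 10 rows; each row shifts and turns the commanded pose from where the row before left it; what a row does not reach is not made up. A row lasts 1/10 s, in which the tool goes at most 50 mm and 8.59 degrees, less where a joint would pass 70% of its speed; a pose out of reach is approached as far as the arm can. A call is refused whole if a number of a shift passes 1 or a number of a turn 8.59, either way. A call with a gripper value outside its range is refused whole. OPENING is the closure, from -1 (fully open) to 1 (shut), set as the call begins (- or left out, the last holds). The fingers move at their own pace and stop on an object; FORCE is the grip in N (left out, the last holds). Time passes only in rows, so rows that do not move let the fingers close. It gives the time, the measured TCP pose, the force, the opening and the grip force at its end, in the units of the state.
- get_state(): the state, without advancing time (a new reading comes with each control period).
- grab_frame(name): name is "scene" or "top" or "wrist"; returns the picture (384x512x3 uint8, red, green, blue); there is no depth.
- calibration(name): a dict with "fx", "fy", "cx", "cy" (pixels), "extrinsics" (4x4, takes a point from world to camera coordinates). Camera axes: x right, y down, z forward; pixel columns grow to the right and rows downward; lengths in m; the calibration is good to about 2 mm. The wrist camera is an equidistant fisheye: a pixel r from the principal point sees the ray r / f radians off the axis. A picture is of the moment at which its call begins: read the wrist's pose just before it. calibration takes no time and is no camera call; for the wrist camera it gives the pose at the moment of the call.
- job_done(): hands the job in; it is judged then, once.
Trained networks look in the newest picture that a camera, given by its name, has taken for a name from the list of things; names that differ only in an ending like _2 or _b are one class to them, and where a whole thing is asked for, a point or a joint stands for the part that bears it (a point fixed in the world has none). Each returns a list of dicts, best first, with "conf" (0 to 1); they miss things now and then, are a little off and sometimes report something else, mostly with a low value. They report only what shows in the picture. A call takes as long as a camera call.
- find_in(camera, query): "location" ([column, row] in pixels, amid what is visible of it).
- mark_of(camera, query): "location" ([column, row] in pixels: a listed point, or the origin of a listed thing).
The state is a dict: "t": time; "q": joint angles; "qd": joint speeds; "joint_efforts": joint torques, N m; "eef_pos": TCP position; "ee_rot": TCP orientation; "force": force on the tool from outside, world axes, zero at the start; "moment": the same for the moment, N m; "width": finger opening in m; "gripper_force": force on a finger pad.
Only numpy, scipy, OpenCV 4.12 (cv2) and the standard library are available. Lean on these libraries where they do the work, as an engineer would, in place of code of your own. Each camera call takes 0.05 s, during which the arm holds its last target. There are 200 camera calls.

## Working session

There is one attempt and no reset: what is moved stays moved. The work goes in short steps, Python scripts to look and compute and a shell command to move; the robot and the scene stay as the last step left them, time stands still between calls to the robot, and variables do not carry over. Pictures are saved under pics/ and viewed, at most 14 in all, crops included, and the job is handed in when it is done.

```bash
mkdir -p pics; cat > h.py <<'E'
import numpy as np, cv2, json
from station import *
def save(cam,name,crop=None,scale=1):
    im=grab_frame(cam)
    o=im
    if crop: o=im[crop[1]:crop[3],crop[0]:crop[2]]
    if scale!=1: o=cv2.resize(o,None,fx=scale,fy=scale,interpolation=cv2.INTER_CUBIC)
    cv2.imwrite('pics/'+name,cv2.cvtColor(o,cv2.COLOR_RGB2BGR)); return im
def ray(c,px,fish=False):
    u=(px[0]-c['cx'])/c['fx'];v=(px[1]-c['cy'])/c['fy']
    if fish:
        r=np.hypot(u,v); d=np.array([u/r*np.sin(r),v/r*np.sin(r),np.cos(r)]) if r>1e-9 else np.array([0,0,1.])
    else: d=np.array([u,v,1.])
    T=np.array(c['extrinsics']);R=T[:3,:3]
    return -R.T@T[:3,3], R.T@d
def at(c,px,z,fish=False):
    o,d=ray(c,px,fish); return o+d*(z-o[2])/d[2]
def proj(c,p,fish=False):
    T=np.array(c['extrinsics']);q=T[:3,:3]@np.array(p)+T[:3,3]
    if fish:
        r=np.hypot(q[0],q[1]);th=np.arctan2(r,q[2]);s=th/r
        return c['cx']+c['fx']*q[0]*s,c['cy']+c['fy']*q[1]*s
    return c['cx']+c['fx']*q[0]/q[2],c['cy']+c['fy']*q[1]/q[2]
E
cat > a.py <<'E'
from h import *
s=get_state();print({k:np.round(v,3) for k,v in s.items()},tip_reach)
for cam in('top','wrist'):
    c=calibration(cam);save(cam,cam+'1.png')
    print(cam,np.round(ray(c,(c['cx'],c['cy']),cam=='wrist'),3).tolist())
    for n,z in(('knob_grip',.075),('block',.01),('fixture',0)):
        for d in mark_of(cam,n)[:2]: print(n,d['conf'],np.round(d['location'],1),np.round(at(c,d['location'],z,cam=='wrist'),4))
im=[cv2.imread('pics/top1.png')]
E
python3 a.py
```

```text
{'t': np.float64(0.0), 'q': array([ 1.597,  0.359,  0.011, -0.   , -1.224, -0.288]), 'qd': array([-0.002,  0.001,  0.001, -0.001, -0.001, -0.002]), 'joint_efforts': array([-1.0000e-03, -5.8273e+01,  2.9306e+01,  6.9970e+00,  7.0000e-03,
       -0.0000e+00]), 'eef_pos': array([0.175, 0.652, 0.245]), 'ee_rot': array([ 3.14 , -0.   , -0.262]), 'force': array([ 0.488,  0.823, -0.882]), 'moment': array([ 0.028, -0.023,  0.081]), 'gripper_force': np.float64(0.0), 'width': np.float64(0.088)} 0.019
top [[0.438, -0.0, 1.38], [0.065, 0.02, -0.998]]
knob_grip 0.15 [309.9 222.7] [ 0.4229 -0.1218  0.075 ]
block 0.56 [164.2 223.7] [0.4093 0.3087 0.01  ]
fixture 0.89 [164.5 201.9] [0.475  0.3124 0.    ]
wrist [[0.241, 0.635, 0.385], [-0.247, 0.066, -0.967]]
```

View pics/top1.png

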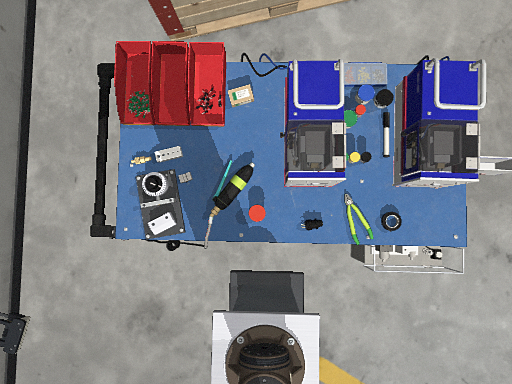

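View pics/wrist1.png

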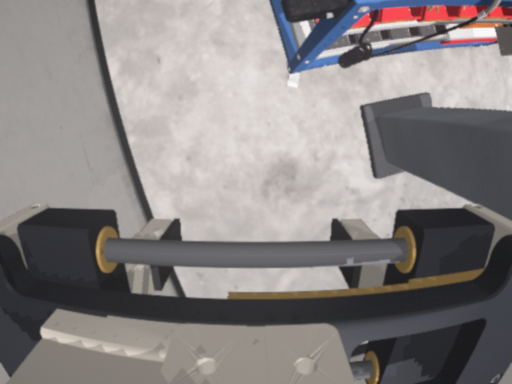

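The top view shows the fixture at about (157,200): dial near (155,184), fence near (157,203), block near (160,222). The tool is still off to the left, over the floor. I'll take an enlarged crop next.

```bash
python3 - <<'E'
from h import *
save('top','top2.png',(120,140,220,250),5.4)
c=calibration('top');print(c['fx'],c['extrinsics'])
c=calibration('scene');print(np.round(ray(c,(c['cx'],c['cy'])),3).tolist())
save('scene','scene1.png')
for n,z in(('knob_grip',.075),('block',.01),('fixture',0)):
    for d in mark_of('scene',n)[:2]: print(n,d['conf'],np.round(d['location'],1),np.round(at(c,d['location'],z),4))
E
```

```text
456.6802481973745 [[ 0.0222597  -0.99957521 -0.01881251  0.01603718]
 [-0.99766463 -0.02099389 -0.06499655  0.52698331]
 [ 0.06457399  0.02021538 -0.99770814  1.34875442]
 [ 0.          0.          0.          1.        ]]
[[-0.24, -0.576, 0.833], [0.616, 0.491, -0.615]]
knob_grip 0.71 [196.2 163.4] [0.5287 0.3211 0.075 ]
block 0.83 [173.8 189.2] [0.4219 0.3376 0.01  ]
block 0.18 [278.5 251.2] [ 0.41   -0.1446  0.01  ]
fixture 0.76 [185.4 189.5] [0.4556 0.3136 0.    ]
```

View pics/top2.png

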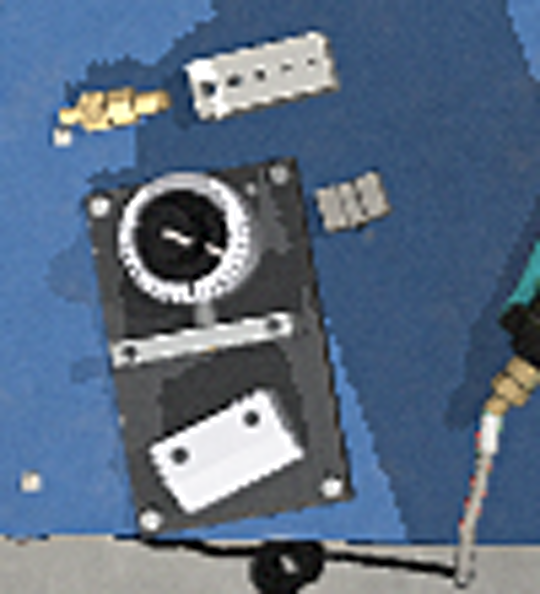

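View pics/scene1.png

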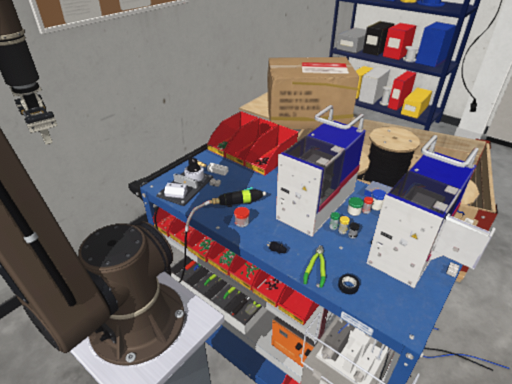

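The top crop shows the plate corners near (85,190), (298,157), (140,530) and (352,490) and the knob at about (180,235). The pointer leans to the lower right. The block is at about (225,455).

```bash
python3 - <<'E'
from h import *
c=calibration('top')
f=lambda p:(120+p[0]/5.4-.5,140+p[1]/5.4-.5)
C=[at(c,f(p),.01)[:2] for p in((85,190),(298,157),(352,490),(140,530))]
M=[np.array(p) for p in((.1,.06),(.1,-.06),(-.095,-.06),(-.095,.06))]
A=np.array([[1,0,m[0],-m[1]] for m in M]+[[0,1,m[1],m[0]] for m in M]);b=[q[0] for q in C]+[q[1] for q in C]
x,r,_,_=np.linalg.lstsq(A,np.array(b),rcond=None)
print('fixture',x[:2],'yaw',np.arctan2(x[3],x[2]),'scale',np.hypot(x[2],x[3]),r)
print('knob',at(c,f((180,233)),.087))
P=[at(c,f(p),.04)[:2] for p in((148,455),(258,388),(305,455),(195,515))]
print('block',np.round(P,3),'fence', [at(c,f(p),.042).round(4) for p in((112,355),(292,325))])
E
```

```text
fixture [0.46977324 0.32323726] yaw 0.19559696437692237 scale 0.9848474656760855 [1.21607443e-05]
knob [0.52683011 0.32805273 0.087     ]
block [[0.409 0.353]
 [0.446 0.294]
 [0.411 0.267]
 [0.377 0.326]] fence [array([0.4625, 0.3742, 0.042 ]), array([0.481 , 0.2763, 0.042 ])]
```

```bash
python3 -m handwheel '[{"delta_pos":[0.95,-0.87,0],"dr":[0,0,2.2]},{"delta_pos":[0.95,-0.87,0],"dr":[0,0,2.2]},{"delta_pos":[0.95,-0.87,0],"dr":[0,0,2.2]},{"delta_pos":[0.95,-0.87,0],"dr":[0,0,2.2]},{"delta_pos":[0.95,-0.87,0],"dr":[0,0,2.2]},{"delta_pos":[0.95,-0.87,0],"dr":[0,0,2.2]},{"delta_pos":[0.95,-0.87,0],"dr":[0,0,2.2]},{"delta_pos":[0.95,-0.87,-0.3],"dr":[0,0,2.2]},{"delta_pos":[0.95,-0.87,-0.3],"dr":[0,0,2.2]},{"delta_pos":[0.95,-0.87,-0.3],"dr":[0,0,2.2]}]' && python3 -m handwheel '[{"delta_pos":[0.95,-0.87,-0.3],"dr":[0,0,2.2]},{"delta_pos":[0.95,-0.87,-0.3],"dr":[0,0,2.2]},{"delta_pos":[0,0,0],"dr":[0,0,0]},{"delta_pos":[0,0,0],"dr":[0,0,0]}]' && python3 - <<'E'
from h import *
s=get_state();c=calibration('wrist');save('wrist','wrist2.png')
print(s['t'],s['q'],s['eef_pos'],s['ee_rot'],c['fx'],c['cx'],c['cy'],np.round(ray(c,(c['cx'],c['cy'])),3).tolist())
for n,z in(('knob_grip',.075),('block',.01),('fixture',0)):
    for d in mark_of('wrist',n)[:2]: print(n,d['conf'],np.round(d['location'],1),np.round(at(c,d['location'],z,True),4))
E
```

```text
t: 1.65
eef_pos: [0.4608, 0.3899, 0.2186]
ee_rot: [-3.141, -0.001, 0.124]
force: [0.5, 0.6, 0.6]
width: 0.0882
gripper_force: 0.0
t: 2.05
eef_pos: [0.5173, 0.3379, 0.2003]
ee_rot: [3.141, 0.0, 0.197]
force: [-0.1, 0.9, 0.6]
width: 0.0876
gripper_force: 0.0
2.05 [ 8.94323758e-01  2.97914583e-01 -1.83294559e-01 -5.11915556e-07
 -1.09014137e+00  8.73089592e-01] [0.51726401 0.33792285 0.20028102] [3.14123696e+00 4.24972757e-04 1.96616711e-01] 297.3186396354542 255.50075953470625 189.62129752736786 [[0.584, 0.353, 0.34], [-0.251, -0.05, -0.967]]
knob_grip 0.66 [258.8 177.2] [0.5278 0.3384 0.075 ]
block 0.97 [256.5 261.1] [0.4084 0.3165 0.01  ]
fixture 0.76 [256.5 214.9] [0.4654 0.3278 0.    ]
```

View pics/wrist2.png

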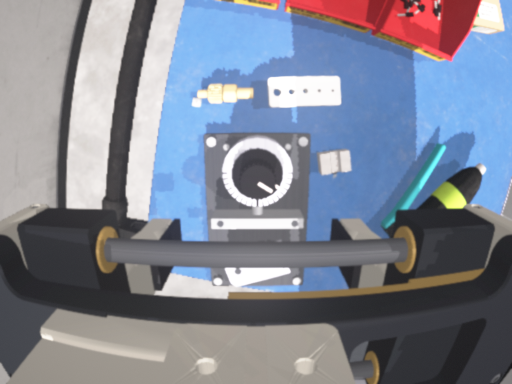

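The wrist view shows the dial at (258,172), with the pointer to the lower right at about (270,188). The zero tick is near (258,208), the fence is at row 222, and the block is partly hidden at about (257,272). I'll enlarge it.

```bash
python3 - <<'E'
import cv2
im=cv2.imread('pics/wrist2.png')[128:232,206:312]
cv2.imwrite('pics/w2c.png',cv2.resize(im,None,fx=5.5,fy=5.5,interpolation=cv2.INTER_CUBIC))
E
```

```text
(no output)
```

View pics/w2c.png

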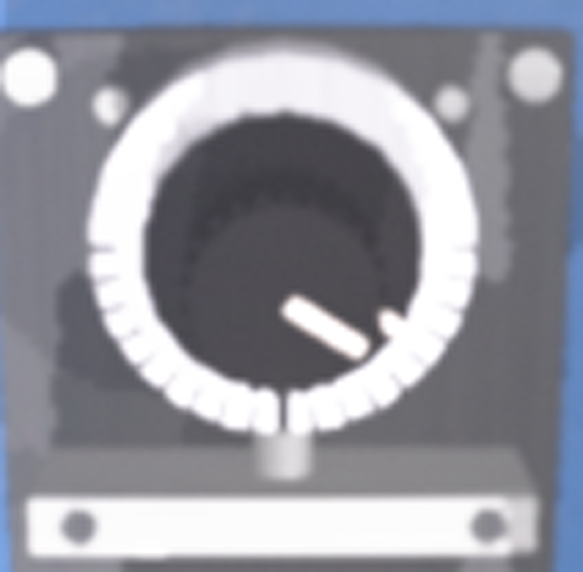

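```bash
python3 - <<'E'
from h import *
c=calibration('wrist')
f=lambda x,y:(206+(x+.5)/5.5-.5,128+(y+.5)/5.5-.5)
A=lambda x,y,z:at(c,f(x,y),z,True)[:2]
ax=(A(90,245,.045)+A(478,245,.045)+A(285,50,.045)+A(285,432,.045))/4
d1=A(478,245,.045)-A(90,245,.045);d2=A(285,432,.045)-A(285,50,.045);print('axis',ax,np.linalg.norm(d1),np.linalg.norm(d2))
fe=[A(28,498,.042),A(540,498,.042)];d=fe[0]-fe[1];yf=np.arctan2(-d[0],d[1]);print('back edge yaw',yf,np.linalg.norm(d))
fe=[A(25,557,.042),A(540,557,.042)];d=fe[0]-fe[1];yf2=np.arctan2(-d[0],d[1]);m=(fe[0]+fe[1])/2;print('front edge yaw',yf2,m,'knob from it',m+.062*np.array([np.cos(yf),np.sin(yf)]))
b=[A(30,75,.012),A(535,75,.012)];d=b[0]-b[1];print('bolts yaw',np.arctan2(-d[0],d[1]))
z=A(285,410,.045)-ax;za=np.arctan2(z[1],z[0]);print('zero dir',za-np.pi,)
l=A(362,350,.087)-A(290,305,.087);p=A(392,325,.053)-ax
for v in(l,p): print('ang',np.arctan2(v[1],v[0]),'th',(np.arctan2(v[1],v[0])-(yf-np.pi)+np.pi)%(2*np.pi)-np.pi, np.linalg.norm(v))
print('tip top line',A(362,350,.087)-ax,A(290,305,.087)-ax)
E
```

```text
axis [0.52518766 0.34123587] 0.07185278176475904 0.0721598944805797
back edge yaw 0.19986154925723237 0.10036049281146404
front edge yaw 0.19984137977996397 [0.46297045 0.32889582] knob from it [0.52373628 0.34120491]
bolts yaw 0.20047137727763237
zero dir -6.07931017946855
ang -1.940811499757641 th 1.0009196045749196 0.013771975742477242
ang -1.9651782849331925 th 0.9765528193993678 0.023541198005395055
tip top line [-0.00613899 -0.01375315] [-0.00115863 -0.00091324]
```

```bash
python3 -m handwheel '[{"delta_pos":[0.08,0.03,-0.8],"dr":[0,0,0]},{"delta_pos":[0.08,0.03,-0.8],"dr":[0,0,0]},{"delta_pos":[0.08,0.04,-0.8],"dr":[0,0,0]},{"delta_pos":[0,0,-0.8],"dr":[0,0,0]},{"delta_pos":[0,0,-0.6],"dr":[0,0,0]},{"delta_pos":[0,0,-0.3],"dr":[0,0,0]},{"delta_pos":[0,0,0],"dr":[0,0,0]},{"delta_pos":[0,0,0],"dr":[0,0,0]}]' -1 && python3 -m handwheel '[{"delta_pos":[0,0,0],"dr":[0,0,0]},{"delta_pos":[0,0,0],"dr":[0,0,0]},{"delta_pos":[0,0,0],"dr":[0,0,0]},{"delta_pos":[0,0,0],"dr":[0,0,0]},{"delta_pos":[0,0,0],"dr":[0,0,0]},{"delta_pos":[0,0,0],"dr":[0,0,0]},{"delta_pos":[0,0,0],"dr":[0,0,0]},{"delta_pos":[0,0,0],"dr":[0,0,0]}]' 1 15
```

```text
t: 3.05
eef_pos: [0.5241, 0.3426, 0.0785]
ee_rot: [-3.141, -0.001, 0.2]
force: [0.8, 0.1, 0.8]
width: 0.0876
gripper_force: 0.0
t: 3.85
eef_pos: [0.5239, 0.3381, 0.0775]
ee_rot: [3.136, 0.003, 0.199]
force: [3.6, -10.8, 2.9]
width: 0.0316
gripper_force: 15.0
```

```bash
python3 -m handwheel '[{"delta_pos":[0,-0.06,0],"dr":[0,0,0]},{"delta_pos":[0,-0.06,0],"dr":[0,0,0]},{"delta_pos":[0,0,0],"dr":[0,0,0]}]' && python3 -m handwheel '[{"delta_pos":[0,0,0],"dr":[0,0,-3]},{"delta_pos":[0,0,0],"dr":[0,0,-6]},{"delta_pos":[0,0,0],"dr":[0,0,-7]},{"delta_pos":[0,0,0],"dr":[0,0,-7]},{"delta_pos":[0,0,0],"dr":[0,0,-7]},{"delta_pos":[0,0,0],"dr":[0,0,-7]},{"delta_pos":[0,0,0],"dr":[0,0,-7]},{"delta_pos":[0,0,0],"dr":[0,0,-7]},{"delta_pos":[0,0,0],"dr":[0,0,-5]},{"delta_pos":[0,0,0],"dr":[0,0,-0.5]}]' && python3 -m handwheel '[{"delta_pos":[0,0,0],"dr":[0,0,0]},{"delta_pos":[0,0,0],"dr":[0,0,0]},{"delta_pos":[0,0,0],"dr":[0,0,0]}]'; python3 -c "
from h import *
s=get_state();print(s['moment'],s['ee_rot'])
im=grab_frame('wrist')[128:262,186:332]
cv2.imwrite('pics/w3c.png',cv2.cvtColor(cv2.resize(im,None,fx=4,fy=4,interpolation=cv2.INTER_CUBIC),cv2.COLOR_RGB2BGR))"
```

```text
t: 4.15
eef_pos: [0.5239, 0.3378, 0.0775]
ee_rot: [3.141, 0.0, 0.199]
force: [0.7, -3.0, 0.9]
width: 0.0315
gripper_force: 15.0
t: 5.15
eef_pos: [0.5244, 0.3394, 0.0776]
ee_rot: [-3.14, 0.0, -0.788]
force: [1.3, 2.9, -3.3]
width: 0.0316
gripper_force: 15.0
t: 5.45
eef_pos: [0.5244, 0.3394, 0.0776]
ee_rot: [-3.139, 0.0, -0.784]
force: [2.6, 3.9, -4.6]
width: 0.032
gripper_force: 15.0
[ 1.81294722 -1.07822524 -0.01290062] [-3.13933690e+00  4.11010307e-04 -7.84367585e-01]
```

View pics/w3c.png

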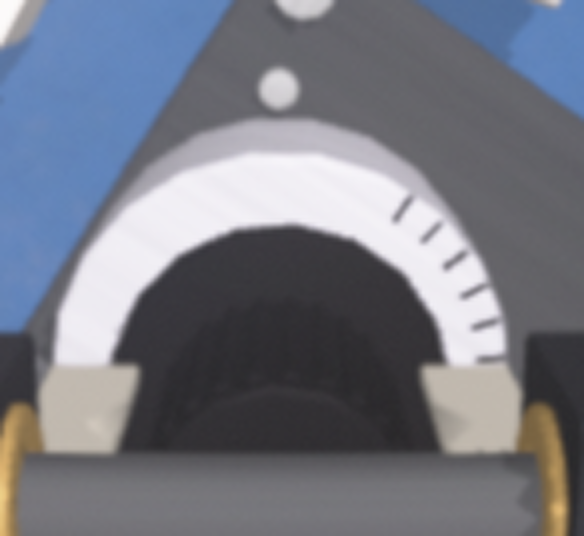

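The crop shows the knob gripped by both fingers, with the dial ticks to the right. The pointer is hidden, so I'll open, rise and look again.

```bash
python3 -m handwheel '[{"delta_pos":[0,0,0],"dr":[0,0,0]},{"delta_pos":[0,0,0],"dr":[0,0,0]},{"delta_pos":[0,0,0],"dr":[0,0,0]},{"delta_pos":[0,0,0],"dr":[0,0,0]},{"delta_pos":[0,0,0.6],"dr":[0,0,0]},{"delta_pos":[0,0,0.9],"dr":[0,0,0]}]' -1 && python3 -m handwheel '[{"delta_pos":[0,0,0.9],"dr":[0,0,8]},{"delta_pos":[0,0,0.9],"dr":[0,0,8]},{"delta_pos":[0,0,0.9],"dr":[0,0,8]},{"delta_pos":[0,0,0],"dr":[0,0,8]},{"delta_pos":[0,0,0],"dr":[0,0,8]},{"delta_pos":[0,0,0],"dr":[0,0,8]},{"delta_pos":[0,0,0],"dr":[0,0,8]},{"delta_pos":[0,0,0],"dr":[0,0,0]},{"delta_pos":[0,0,0],"dr":[0,0,0]}]'; python3 -c "
from h import *
c=calibration('wrist')
im=grab_frame('wrist')
print(get_state()['eef_pos'],[float(x) for x in proj(c,(.463,.326,.042),True)],[float(x) for x in proj(c,(.524,.339,.087),True)])
cv2.imwrite('pics/w4.png',cv2.cvtColor(im,cv2.COLOR_RGB2BGR))
np.save('c4.npy',c,allow_pickle=True)
im=im[128:262,186:332]
cv2.imwrite('pics/w4c.png',cv2.cvtColor(cv2.resize(im,None,fx=4,fy=4,interpolation=cv2.INTER_CUBIC),cv2.COLOR_RGB2BGR))
for n,z in(('knob_grip',.075),('block',.01),('fixture',0)):
    for d in mark_of('wrist',n)[:2]: print(n,d['conf'],np.round(d['location'],1),np.round(at(c,d['location'],z,True),4))
"
```

```text
t: 6.1
eef_pos: [0.5229, 0.3371, 0.1213]
ee_rot: [3.137, -0.0, -0.787]
force: [-0.1, 0.2, -0.6]
width: 0.0738
gripper_force: 0.0
t: 7.0
eef_pos: [0.5238, 0.338, 0.2035]
ee_rot: [3.141, 0.0, 0.186]
force: [-0.0, -0.4, -0.3]
width: 0.0878
gripper_force: 0.0
[0.52384904 0.33805793 0.20352418] [257.34725696442155, 234.59727874785696] [256.0704366470225, 190.35707233015586]
knob_grip 0.62 [257.3 188.7] [0.5226 0.3376 0.075 ]
block 0.61 [259.9 265.6] [0.4074 0.3119 0.01  ]
fixture 0.85 [259.2 217.6] [0.4679 0.3244 0.    ]
```

View pics/w4c.png

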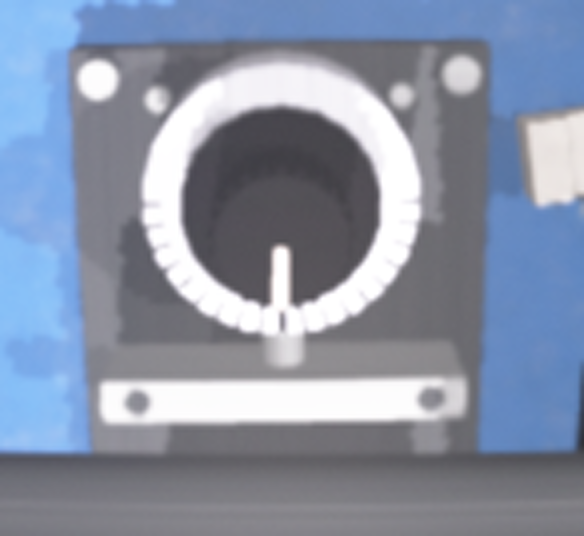

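The crop shows the pointer line from (281,248) to (281,310), on the zero tick at (282,320). I'll put a number on it, and locate the fixture and the block.

```bash
python3 - <<'E'
from h import *
c=np.load('c4.npy',allow_pickle=True).item()
im=cv2.imread('pics/w4.png').astype(float).mean(2)
A=lambda p,z:at(c,p,z,True)[:2]
# pointer line rows
pts=[]
for v in range(191,204):
    w=np.clip(im[v,248:265]-90,0,None); 
    if w.sum()>100: pts.append(((w*np.arange(248,265)).sum()/w.sum(),v))
P=np.array([A(p,.087) for p in pts]);k=np.polyfit(P[:,0],P[:,1],1);print('pointer line dir',np.arctan(k[0]),len(pts),np.round(pts,1).tolist())
f=lambda x,y:(186+(x+.5)/4-.5,128+(y+.5)/4-.5)
fe=[A(f(100,424),.042),A(f(466,418),.042)];d=fe[0]-fe[1];yf=np.arctan2(-d[0],d[1]);print('fence front',sum(fe)/2,yf,np.linalg.norm(d))
ax=(A(f(142,195),.045)+A(f(421,195),.045)+A(f(281,60),.045)+A(f(281,334),.045))/4;print('axis',ax)
E
```

```text
pointer line dir 0.17608898390990474 13 [[255.8, 191.0], [255.8, 192.0], [255.8, 193.0], [255.8, 194.0], [255.8, 195.0], [255.7, 196.0], [255.7, 197.0], [255.6, 198.0], [255.6, 199.0], [255.6, 200.0], [255.6, 201.0], [255.6, 202.0], [255.8, 203.0]]
fence front [0.46442382 0.32738729] 0.2037225372470487 0.10125852725421602
axis [0.52689197 0.33962317]
```

The knob is at zero to within about 1.5°. Next I'll set the fingers to about 20 mm, back off behind the block and tilt the tool 45°.

```bash
python3 -m handwheel '[{"delta_pos":[-0.65,-0.13,-0.15],"dr":[0,0,0.8]},{"delta_pos":[-0.65,-0.13,-0.15],"dr":[1.49,-7.35,0]},{"delta_pos":[-0.65,-0.13,-0.15],"dr":[1.49,-7.35,0]},{"delta_pos":[-0.65,-0.13,-0.15],"dr":[1.49,-7.35,0]},{"delta_pos":[-0.65,-0.13,-0.15],"dr":[1.49,-7.35,0]},{"delta_pos":[-0.65,-0.13,-0.15],"dr":[1.49,-7.35,0]},{"delta_pos":[-0.65,-0.13,-0.15],"dr":[1.49,-7.35,0]},{"delta_pos":[-0.65,-0.13,-0.15],"dr":[0,0,0]},{"delta_pos":[-0.65,-0.13,-0.15],"dr":[0,0,0]},{"delta_pos":[0,0,0],"dr":[0,0,0]}]' 0.55; python3 -m handwheel '[{"delta_pos":[0,0,0],"dr":[0,0,0]},{"delta_pos":[0,0,0],"dr":[0,0,0]}]'; python3 -c "
from h import *
c=calibration('wrist');s=get_state();print(s['q'])
from scipy.spatial.transform import Rotation as R
print(R.from_euler('xyz',s['ee_rot']).as_matrix().round(3).tolist())
save('wrist','w5.png');np.save('c5.npy',c,allow_pickle=True)
for n,z in(('knob_grip',.075),('block',.01),('fixture',0)):
    for d in mark_of('wrist',n)[:2]: print(n,d['conf'],np.round(d['location'],1),np.round(at(c,d['location'],z,True),4))
"
```

```text
t: 8.2
eef_pos: [0.4119, 0.3246, 0.2169]
ee_rot: [3.09, -0.575, 0.185]
force: [-0.7, 0.1, 0.1]
width: 0.0207
gripper_force: 0.0
t: 8.4
eef_pos: [0.4132, 0.3244, 0.2162]
ee_rot: [3.088, -0.574, 0.185]
force: [-0.2, 0.2, 0.0]
width: 0.02
gripper_force: 0.0
[ 1.22058429 -0.06537914 -1.01586584  1.02563515 -0.61584601 -0.34111795]
[[0.825, 0.155, 0.543], [0.154, -0.987, 0.047], [0.543, 0.045, -0.838]]
knob_grip 0.63 [254.9 161.9] [0.5231 0.3373 0.075 ]
block 0.78 [261.2 272.9] [0.4107 0.3092 0.01  ]
block 0.72 [255.  228.4] [0.4637 0.3251 0.01  ]
fixture 0.74 [252.2 225.9] [0.4683 0.3289 0.    ]
```

View pics/w5.png

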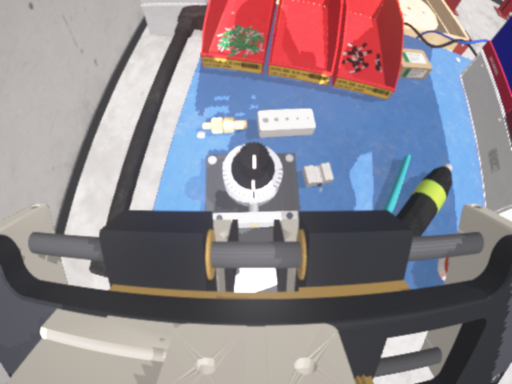

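The view shows the knob pointer at zero (254,160) and the fence at row 216, with the block behind the finger bar. The arm stopped at about 33° of tilt because q3 is at its limit. I'll go back to tool-down and push with the fingertip front edges on the chamfer, where the contact normal is still diagonal.

```bash
python3 -c "
from h import *
from scipy.spatial.transform import Rotation as R
s=get_state();a=R.from_euler('xyz',s['ee_rot']);b=R.from_euler('xyz',[np.pi,0,.2])
print(np.degrees((b*a.inv()).as_rotvec()))"
```

```text
[-3.31132133 32.85153704  1.75415801]
```

```bash
python3 -m handwheel '[{"delta_pos":[0,0,0],"dr":[-0.66,6.57,0.35]},{"delta_pos":[0,0,0],"dr":[-0.66,6.57,0.35]},{"delta_pos":[-0.3,-0.1,-0.35],"dr":[-0.66,6.57,0.35]},{"delta_pos":[-0.3,-0.1,-0.35],"dr":[-0.66,6.57,0.35]},{"delta_pos":[-0.3,-0.1,-0.35],"dr":[-0.66,6.57,0.35]},{"delta_pos":[-0.3,-0.1,-0.35],"dr":[0,0,0]},{"delta_pos":[-0.4,-0.13,-0.4],"dr":[0,0,0]},{"delta_pos":[-0.4,-0.13,-0.4],"dr":[0,0,0]},{"delta_pos":[0,0,0],"dr":[0,0,0]},{"delta_pos":[0,0,0],"dr":[0,0,0]}]'; python3 -c "
from h import *
c=calibration('wrist');s=get_state();print(s['q'],s['eef_pos'],s['ee_rot'])
save('wrist','w6.png');np.save('c6.npy',c,allow_pickle=True)
for n,z in(('knob_grip',.075),('block',.01),('fixture',0)):
    for d in mark_of('wrist',n)[:2]: print(n,d['conf'],np.round(d['location'],1),np.round(at(c,d['location'],z,True),4))
"
```

```text
t: 9.6
eef_pos: [0.3581, 0.3024, 0.1524]
ee_rot: [3.129, -0.056, 0.195]
force: [-0.3, -0.1, 0.6]
width: 0.0198
gripper_force: 0.0
[ 1.16696293  0.07857526 -0.61982976  0.07089652 -0.85206282  0.55188241] [0.35807747 0.30236659 0.15240902] [ 3.1293598  -0.05622042  0.19454228]
block 0.69 [253.2 136.1] [0.4112 0.3148 0.01  ]
fixture 0.97 [252.   77.7] [0.4683 0.3271 0.    ]
fixture 0.42 [253.5  78.9] [0.4674 0.3254 0.    ]
```

View pics/w6.png

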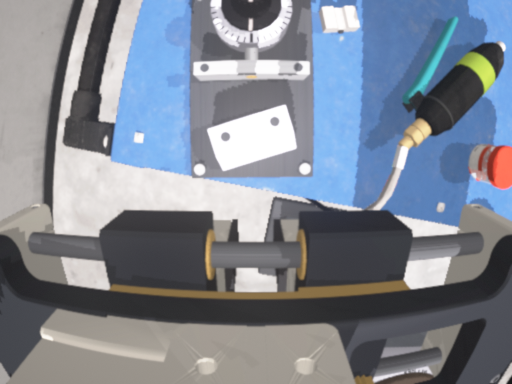

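The view shows the block with top corners at about (207,130), (287,107), (297,145) and (221,170). The fence front edge runs near row 79, from (193,80) to (310,78).

```bash
python3 - <<'E'
from h import *
c=np.load('c6.npy',allow_pickle=True).item()
A=lambda p,z:at(c,p,z,True)[:2]
fe=[A((193.5,80.5),.042),A((310,79.5),.042)];d=fe[0]-fe[1];y=np.arctan2(-d[0],d[1]);o=sum(fe)/2;print('fence',o,y,np.linalg.norm(d))
o=np.array([.464,.3265])*.5+o*.5
y=.2;R=np.array([[np.cos(y),np.sin(y)],[-np.sin(y),np.cos(y)]])
for p,z in(((207,130),.04),((287,107),.04),((297,145),.034),((221,170),.034),((199,170),.01),((305,169),.01)): print(p,(R@(A(p,z)-o)*1000).round(1))
s=get_state();print('tcp',(R@(s['eef_pos'][:2]-o)*1000).round(1))
E
```

```text
fence [0.46016359 0.32574313] 0.20134515929812305 0.099777460944659
(207, 130) [-45.5  38.8]
(287, 107) [-26.3 -30. ]
(297, 145) [-59.5 -39.6]
(221, 170) [-81.3  28. ]
(199, 170) [-84.3  52.3]
(305, 169) [-84.2 -51.5]
tcp [-106.4   -2.2]
```

```bash
python3 -m handwheel '[{"delta_pos":[-0.08,0,-0.75],"dr":[0,0,0]},{"delta_pos":[-0.08,0,-0.8],"dr":[0,0,0]},{"delta_pos":[0,0,-0.8],"dr":[0,0,0]},{"delta_pos":[0,0,-0.6],"dr":[0,0,0]},{"delta_pos":[0,0,-0.35],"dr":[0,0,0]},{"delta_pos":[0,0,-0.1],"dr":[0,0,0]},{"delta_pos":[0,0,0],"dr":[0,0,0]},{"delta_pos":[0,0,0],"dr":[0,0,0]}]' && python3 -m handwheel '[{"delta_pos":[0.16,0.035,0],"dr":[0,0,0]},{"delta_pos":[0.16,0.035,0],"dr":[0,0,0]},{"delta_pos":[0.12,0.025,0],"dr":[0,0,0]},{"delta_pos":[0,0,0],"dr":[0,0,0]}]'; python3 -c "
from h import *
c=calibration('wrist');s=get_state();print(s['q'][2],s['eef_pos'],s['ee_rot'])
save('wrist','w7.png')"
```

```text
t: 10.6
eef_pos: [0.3532, 0.3028, 0.0509]
ee_rot: [3.131, -0.057, 0.194]
force: [0.6, -0.5, 0.3]
width: 0.0196
gripper_force: 0.0
t: 11.0
eef_pos: [0.3667, 0.3055, 0.0504]
ee_rot: [3.13, -0.056, 0.194]
force: [-0.0, 0.5, 0.1]
width: 0.0197
gripper_force: 0.0
-0.7325498371801592 [0.36667593 0.30546013 0.0504218 ] [ 3.13015608 -0.05640165  0.19379844]
```

View pics/w7.png

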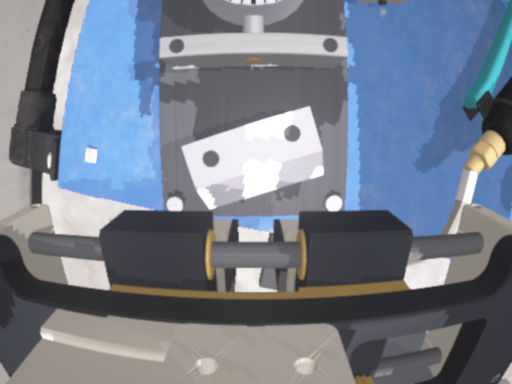

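The view shows the block ahead of the fingers, with its +y lower corner near (208,205) and the fingertips just below it. I'll push slowly along the fixture's x axis.

```bash
python3 -m handwheel '[{"delta_pos":[0.12,0.024,0],"dr":[0,0,0]},{"delta_pos":[0.12,0.024,0],"dr":[0,0,0]},{"delta_pos":[0.12,0.024,0],"dr":[0,0,0]},{"delta_pos":[0.12,0.024,0],"dr":[0,0,0]},{"delta_pos":[0.12,0.024,0],"dr":[0,0,0]},{"delta_pos":[0.12,0.024,0],"dr":[0,0,0]},{"delta_pos":[0.12,0.024,0],"dr":[0,0,0]},{"delta_pos":[0.12,0.024,0],"dr":[0,0,0]},{"delta_pos":[0.08,0.016,0],"dr":[0,0,0]},{"delta_pos":[0,0,0],"dr":[0,0,0]}]'; python3 -c "
from h import *
c=calibration('wrist');s=get_state();print(s['q'][2],s['eef_pos'],s['ee_rot'],s['force'],s['moment'])
save('wrist','w8.png',(130,0,380,240),2.4)"
```

```text
t: 12.05
eef_pos: [0.3976, 0.3115, 0.0502]
ee_rot: [3.13, -0.056, 0.194]
force: [-0.6, 0.3, -0.2]
width: 0.0196
gripper_force: 0.2
-0.6709936200128972 [0.39758663 0.31145484 0.05020463] [ 3.12971422 -0.05609109  0.19407327] [-0.60352734  0.31564544 -0.16993695] [-0.03105993  0.33967162  0.00176608]
```

View pics/w8.png

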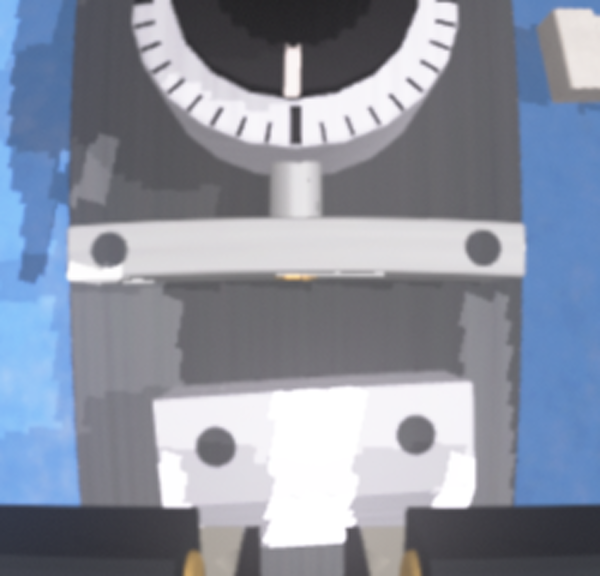

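The crop shows the block nearly squared (centre about x=314, fence centre x=297, so about 4 mm off in y). The pointer is still on the zero tick. I'll keep going and slow down near the fence.

```bash
python3 -m handwheel '[{"delta_pos":[0.08,0.016,0],"dr":[0,0,0]},{"delta_pos":[0.08,0.016,0],"dr":[0,0,0]},{"delta_pos":[0.08,0.016,0],"dr":[0,0,0]},{"delta_pos":[0.08,0.016,0],"dr":[0,0,0]},{"delta_pos":[0.08,0.016,0],"dr":[0,0,0]},{"delta_pos":[0.08,0.016,0],"dr":[0,0,0]},{"delta_pos":[0.04,0.008,0],"dr":[0,0,0]},{"delta_pos":[0.03,0.006,0],"dr":[0,0,0]},{"delta_pos":[0,0,0],"dr":[0,0,0]}]' &&  python3 -m handwheel '[{"delta_pos":[0.03,0.006,0],"dr":[0,0,0]},{"delta_pos":[0.03,0.006,0],"dr":[0,0,0]},{"delta_pos":[0,0,0],"dr":[0,0,0]}]'; python3 -c "
from h import *
save('wrist','w9.png',(130,0,380,240),2.4)"
```

```text
t: 13.0
eef_pos: [0.4139, 0.3147, 0.0503]
ee_rot: [3.13, -0.056, 0.194]
force: [-0.6, 0.3, 1.3]
width: 0.0196
gripper_force: 0.4
t: 13.3
eef_pos: [0.4156, 0.3151, 0.0503]
ee_rot: [3.13, -0.056, 0.194]
force: [-1.4, -0.4, -0.2]
width: 0.0197
gripper_force: 0.5
```

View pics/w9.png

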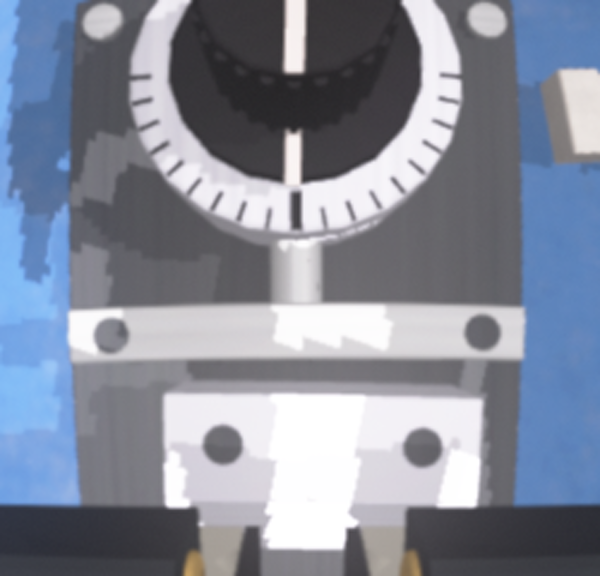

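The block is now square to the fence with a gap of about 7 mm (block edge at row 390, fence front at row 358). It is about 6 mm off in y and still covers the button. I'll creep in.

```bash
python3 -m handwheel '[{"delta_pos":[0.04,0.008,0],"dr":[0,0,0]},{"delta_pos":[0.04,0.008,0],"dr":[0,0,0]},{"delta_pos":[0.04,0.008,0],"dr":[0,0,0]},{"delta_pos":[0.03,0.006,0],"dr":[0,0,0]},{"delta_pos":[0.02,0.004,0],"dr":[0,0,0]},{"delta_pos":[0,0,0],"dr":[0,0,0]}]' &&  python3 -m handwheel '[{"delta_pos":[0.02,0.004,0],"dr":[0,0,0]},{"delta_pos":[0.02,0.004,0],"dr":[0,0,0]},{"delta_pos":[0,0,0],"dr":[0,0,0]}]' && python3 -m handwheel '[{"delta_pos":[0.02,0.004,0],"dr":[0,0,0]},{"delta_pos":[0.02,0.004,0],"dr":[0,0,0]},{"delta_pos":[0,0,0],"dr":[0,0,0]}]'
```

```text
t: 13.95
eef_pos: [0.4208, 0.3161, 0.0503]
ee_rot: [3.13, -0.056, 0.194]
force: [-1.8, 0.3, 1.2]
width: 0.0197
gripper_force: 0.5
t: 14.25
eef_pos: [0.4219, 0.3164, 0.0503]
ee_rot: [3.13, -0.056, 0.194]
force: [-0.9, -0.2, -0.3]
width: 0.0196
gripper_force: 0.6
t: 14.55
eef_pos: [0.423, 0.3165, 0.0502]
ee_rot: [3.13, -0.056, 0.194]
force: [-3.6, 0.0, 0.6]
width: 0.0203
gripper_force: 0.9
```

```bash
python3 -m handwheel '[{"delta_pos":[0.02,0.004,-0.01],"dr":[0,0,0]},{"delta_pos":[0.02,0.004,-0.01],"dr":[0,0,0]},{"delta_pos":[0,0,0],"dr":[0,0,0]}]' && python3 -m handwheel '[{"delta_pos":[0.02,0.004,-0.02],"dr":[0,0,0]},{"delta_pos":[0,0,0],"dr":[0,0,0]},{"delta_pos":[0,0,0],"dr":[0,0,0]}]'
```

```text
t: 14.85
eef_pos: [0.4238, 0.3163, 0.0497]
ee_rot: [3.129, -0.055, 0.194]
force: [-7.1, -1.9, 6.1]
width: 0.0197
gripper_force: 4.7
t: 15.15
eef_pos: [0.424, 0.3163, 0.0495]
ee_rot: [3.129, -0.055, 0.194]
force: [-12.2, -2.3, 11.7]
width: 0.0199
gripper_force: 8.0
```

```bash
python3 -m handwheel '[{"delta_pos":[0,0,0],"dr":[0,0,0]},{"delta_pos":[0,0,0],"dr":[0,0,0]},{"delta_pos":[0,0,0],"dr":[0,0,0]},{"delta_pos":[0,0,0],"dr":[0,0,0]},{"delta_pos":[0,0,0],"dr":[0,0,0]}]'; python3 -c "
from h import *
f=[]
for i in range(6):
    save('wrist','w10.png',(130,0,380,240),2.4); f.append(get_state()['force'])
f=np.array(f);print(f.mean(0),f.std(0),f[:,0]*.98+f[:,1]*.2)"
```

```text
t: 15.65
eef_pos: [0.424, 0.3163, 0.0494]
ee_rot: [3.129, -0.055, 0.194]
force: [-10.4, -2.2, 12.2]
width: 0.0197
gripper_force: 8.0
[-10.74419166  -1.59593731  11.26686556] [0.54607479 0.66181574 0.34567564] [-10.20899173 -11.04642701 -11.29552232 -10.73868546 -11.37668849
 -10.42465669]
```

View pics/w10.png

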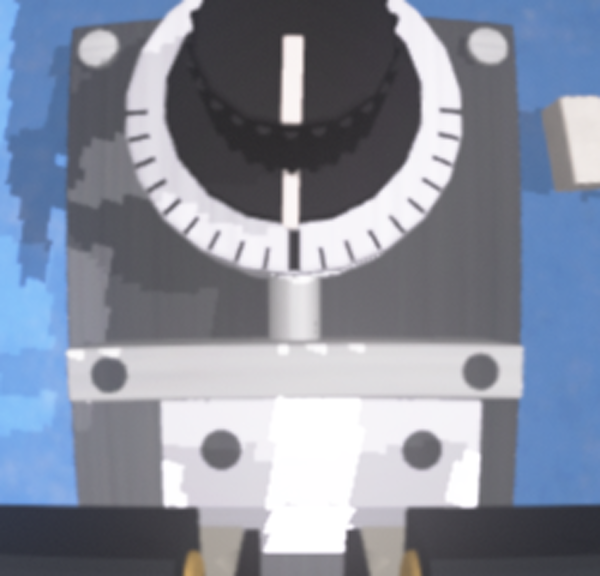

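The block sits flush against the fence (row 400) and covers the middle, and the pointer is on the zero tick at (294,245). The push is steady at about 10.8 N into the fence and 11.3 N down, so I'm handing it in.

```bash
python3 -c "
from station import *
print(job_done())"
```

```text
the job is handed in; nothing more can be done
None
```

I turned the knob to within about 1.5° of the zero mark, then pushed the block flush against the fence over the probe button, about 6 mm off centre. I handed the job in still pressing at about 11 N into the fence and 11 N down, using the fingertip edges with the tool nearly upright because the arm could not tilt to 45°.

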